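# Set a bowed batten up on two matched blocks with a weight on it

### The job

Set the bowed hardwood batten up to be pressed straight: pick out the two matched tall wood blocks and stand one, the way up it lies now, centred on each black rubber pad with its long sides along the pad's, then lay the batten along the top of both blocks, over their middles and reaching out equally at the two ends. Then set the small carton of screws that stands beside the tall blocks flat on the middle of the batten as the weight. Leave the low wood block and the sanding block where they are.

Things in the scene. Friction and masses are not known exactly. Their poses are not given: they have to be found in the camera images.
- pad_near_right: black rubber pad, 70 x 115 x 4 mm, fixed flat on the bench, the one farther to the robot's right. Origin: centre of its underside; z up, y along its 115 mm side and pointing to the other pad.
- pad_near_left: the same black rubber pad again, farther to the robot's left. Its centre is 155 to 165 mm from the other pad's, nearly straight along that pad's y axis (up to 5 mm aside, up to 0.05 rad turned). Behind the pads stands a fixed timber frame, 0.7 m high (upright at x 0.63, y 0.20; beam rising from x 0.42, y -0.28 to x 0.70, y 0.10): carry on the robot's side of it, within x 0.45 when passing y 0.27.
- block_a: tall wood block, plain rectangular beech, 45 (x) x 90 (y) x 40 (z) mm, about 0.1 kg, loose, lying on the bench. Origin: centre of its underside, z up. One of two alike; either may go on either pad.
- block_b: the other tall wood block, the same in every way: 45 x 90 x 40 mm, loose, origin at the centre of its underside.
- batten: hardwood batten, 40 (x) x 250 (y) x 20 (z) mm, about 0.11 kg, loose, lying flat on the bench; straight enough to be treated as a plain rectangular bar. Origin: centre of its underside, z up, y along its length.
- carton: small brown cardboard carton of screws with a pale label, closed and rigid, 51 (x) x 70 (y) x 40 (z) mm, about 0.35 kg, loose, beside the tall blocks (not the fixed cartons at the back of the bench). Origin: under its middle (within 1 mm) on its underside, z up.
- low_block: low wood block, a bystander: same outline as the tall blocks, 45 x 90 mm, but only 22 mm high, paler. Loose, to the right of the pads, origin at the centre of its underside. To be left alone.
- sanding_block: reddish-brown cork sanding block, a bystander, 60 x 110 x 28 mm, at the left edge of the work. Loose, origin at the centre of its underside. To be left alone.

How it is judged:
By the outcome, as a careful person would: the job done as asked, in the order asked, and still so for the second after the job is handed in, with the robot touching nothing.
It also fails if it takes over 120 s, if anything falls off the work surface, if the arm or the gripper's body presses on something with over 40 N, if the wrist force passes 120 N, or if a joint passes its speed limit or range.

### The arm

A 7-joint arm with a two-finger parallel gripper is mounted at the origin on a cart in front of the work surface, level with it; the furniture and walls round the work are solid. World frame = base frame: x ahead of the robot, y to its left, z up, the work surface at z = 0. Lengths are in m, angles in rad, forces in N, time in s.
With the tool pointing down it reaches from about 0.4 to 0.875 m from the base axis. Payload 19.3 kg.
Tool frame: the origin (TCP) lies at the very end of the fingers, on their centre line; the grasp point (between the pads) lies 19 mm behind it; z points along the fingers, y is the line along which they close (so a half turn about z gives the same grasp; the last joint's range is limited). The gripper opens to 85 mm and grips with 20 to 120 N. Pads are 22 mm wide; open, the fingers measure 114 mm over their backs; the gripper's body (76 mm by 85 mm) begins 54 mm behind the grasp point. The pads swing forward as they close: fully open they stand 13 mm farther back than shut.
Start: joints at [1.248, 0.521, -0.036, 1.599, 0.021, 1.021, -0.113], TCP at [0.156, -0.605, 0.231] pointing down, gripper open.
Joint ranges: [-2.91, 2.91], [-0.3, 2.13], [-1.5, 1.42], [0.17, 2.43], [-1.26, 4.41], [0.16, 1.93], [-2.52, 2.52]. Speed limits (rad/s): [1.89, 1.89, 2.39, 2.39, 3.01, 3.01, 3.01].

### API

Orientations are given as [roll, pitch, yaw] about the fixed x, y, z axes, in that order (R = Rz(yaw) Ry(pitch) Rx(roll)).
In Python, from workcell import bot gives the robot as it stands.
- The arm moves only by the shell command python3 -m crank 'ROWS' [FORCE]. ROWS is a JSON object of lists of equal length, an entry for each row: "travel": the shift along the world's x, y, z in cm, a list of three; "turn": the turn, a rotation vector about the world's x, y, z in degrees, a list of three; "gripper": the closure, from 0 (fully open) to 1 (shut). A call has exactly 5 rows; each row is the pose to reach, as a shift and turn from the pose commanded when the call began; what a row does not reach only later rows make up. A row lasts 1/10 s, in which the tool goes at most 50 mm and 8.59 degrees, less where a joint would pass 70% of its speed; a pose out of reach is approached as far as the arm can. A call with a gripper value outside its range is refused whole. The fingers move at their own pace and stop on an object; FORCE is the grip in N (left out, the last holds). Time passes only in rows, so rows that repeat a pose let the fingers close, or fill a call up. It gives the time, the measured TCP pose, the force, the opening and the grip force at its end, in the units of the state.
- bot.observe(): the state, without advancing time (a new reading comes with each control period).
- bot.grab_frame(name): name is "scene" or "side" or "wrist"; returns a dict with "pixels" (480x640x3 uint8, red, green, blue), "fx", "fy", "cx", "cy" (pixels), "extrinsics" (4x4, takes a point from world to camera coordinates). Camera axes: x right, y down, z forward; pixel columns grow to the right and rows downward; lengths in m; the calibration is good to about 2 mm. A picture is of the moment at which its call begins. There is no depth.
- bot.job_done(): hands the job in; it is judged then, once.
The state is a dict: "clock": time; "qpos": joint angles; "qd": joint speeds; "joint_efforts": joint torques, N m; "position": TCP position; "tool_rot": TCP orientation; "force": force on the tool from outside, world axes, zero at the start; "moment": the same for the moment, N m; "grip_width": finger opening in m; "finger_force": force on a finger pad.
Only numpy, scipy, OpenCV 4.12 (cv2) and the standard library are available. Lean on these libraries where they do the work, as an engineer would, in place of code of your own. Each camera call takes 0.05 s, during which the arm holds its last target. There are 200 camera calls.

## Working session

There is one attempt and no reset: what is moved stays moved. The work goes in short steps, Python scripts to look and compute and a shell command to move; the robot and the scene stay as the last step left them, time stands still between calls to the robot, and variables do not carry over. Pictures are saved under pics/ and viewed, at most 14 in all, crops included, and the job is handed in when it is done.

```bash
mkdir -p pics
cat > h.py <<'E'
import numpy as np, cv2, json
from workcell import bot
def snap(cam,name):
    f=bot.grab_frame(cam); cv2.imwrite(f'pics/{name}.png',cv2.cvtColor(f['pixels'],cv2.COLOR_RGB2BGR))
    np.savez(f'pics/{name}.npz',E=f['extrinsics'],k=[f['fx'],f['fy'],f['cx'],f['cy']]); return f
def ray(name,uv):
    d=np.load(f'pics/{name}.npz');E=d['E'];fx,fy,cx,cy=d['k']
    R=E[:3,:3];c=-R.T@E[:3,3]; v=R.T@np.array([(uv[0]-cx)/fx,(uv[1]-cy)/fy,1]); return c,v
def onz(name,uv,z):
    c,v=ray(name,uv); return c+v*(z-c[2])/v[2]
def tri(*obs):
    A=np.zeros((3,3));b=np.zeros(3)
    for n,uv in obs:
        c,v=ray(n,uv);v/=np.linalg.norm(v);P=np.eye(3)-np.outer(v,v);A+=P;b+=P@c
    p=np.linalg.solve(A,b)
    res=[np.linalg.norm(np.cross(p-ray(n,uv)[0],ray(n,uv)[1]/np.linalg.norm(ray(n,uv)[1]))) for n,uv in obs]
    return p,res
def proj(name,p):
    d=np.load(f'pics/{name}.npz');E=d['E'];fx,fy,cx,cy=d['k'];q=E[:3,:3]@np.array(p)+E[:3,3];return np.array([fx*q[0]/q[2]+cx,fy*q[1]/q[2]+cy])
E
python3 -c "
from h import *
print(bot.observe())
for c in('scene','side','wrist'):
    f=snap(c,c+'0');print(c,f['fx'],(-f['extrinsics'][:3,:3].T@f['extrinsics'][:3,3]).round(3),f['extrinsics'][2,:3].round(3))
"
```

```text
{'clock': 0.0, 'qpos': array([ 1.24776799,  0.52205036, -0.03633312,  1.6000209 ,  0.02118577,
        1.0211074 , -0.11279826]), 'qd': array([ 0.00055083, -0.00135237,  0.00156452, -0.0004919 , -0.00116014,
        0.00109322,  0.00218416]), 'joint_efforts': array([ 1.18712655e-03, -9.27118349e+01,  1.98040478e+00, -3.69942069e+01,
        1.78493047e-02,  7.98778696e-03, -1.10998546e-04]), 'position': array([ 0.15622083, -0.60479551,  0.2306984 ]), 'tool_rot': array([-3.14039323e+00,  7.18022146e-05,  2.52817895e-01]), 'force': array([ 0.62317522,  0.74816026, -0.3168053 ]), 'moment': array([ 0.03965748, -0.00544225, -0.06613676]), 'finger_force': 0.0, 'grip_width': 0.08554231748492852}
scene 539.6730068234976 [-0.098  1.141  0.866] [ 0.429 -0.675 -0.6  ]
side 500.1644918875176 [0.201 1.304 0.825] [ 0.21  -0.782 -0.587]
wrist 332.6589487905099 [ 0.236 -0.584  0.373] [-0.312 -0.079 -0.947]
```

View pics/scene0.png

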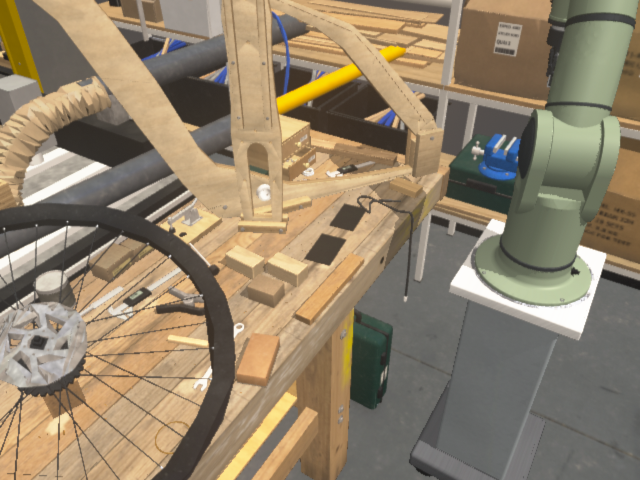

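View pics/side0.png

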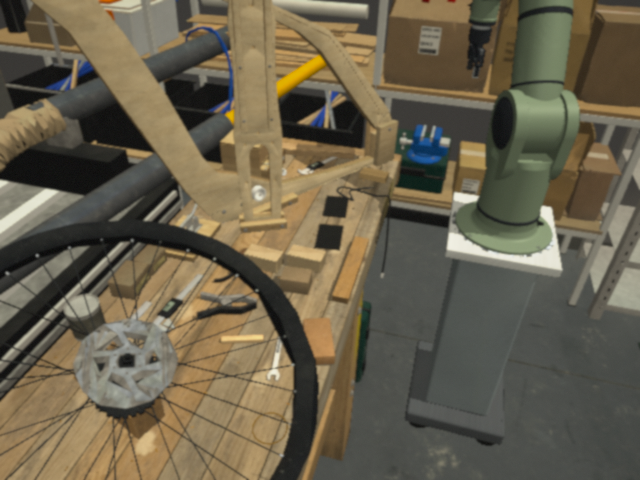

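The scene shows the two tall blocks at about (244,262) and (287,267), and the carton at (265,290). The batten is at (330,288) and the pads at (325,249) and (348,217). The side view agrees.

```bash
python3 -c "
from h import *
for n,u,z in [('padL',(325,249),0),('padR',(348,217),0),('bA',(244,260),.04),('bB',(287,264),.04),('carton',(267,286),.04),('batL',(305,318),.02),('batR',(352,261),.02),('sand',(262,350),.028),('low',(405,186),.022)]: print(n,onz('scene0',u,z).round(3))
for n,u,z in [('padL',(328,236),0),('padR',(336,206),0),('bA',(265,253),.04),('bB',(303,255),.04),('carton',(296,270),.04),('batL',(342,298),.02),('batR',(356,239),.02),('sand',(319,335),.028)]: print(n,onz('side0',u,z).round(3))
f=np.load('pics/wrist0.npz');print(f['E'],f['k'])
i=cv2.imread('pics/scene0.png');cv2.imwrite('pics/c1.png',cv2.resize(i[185:335,225:425],None,fx=4,fy=4,interpolation=cv2.INTER_CUBIC))
"
```

```text
padL [0.472 0.204 0.   ]
padR [0.493 0.046 0.   ]
bA [0.59  0.386 0.04 ]
bB [0.493 0.344 0.04 ]
carton [0.487 0.432 0.04 ]
batL [0.37  0.454 0.02 ]
batR [0.378 0.231 0.02 ]
sand [0.39  0.582 0.028]
low [ 0.413 -0.154  0.022]
padL [0.472 0.205 0.   ]
padR [0.49  0.047 0.   ]
bA [0.592 0.377 0.04 ]
bB [0.498 0.356 0.04 ]
carton [0.497 0.417 0.04 ]
batL [0.37  0.459 0.02 ]
batR [0.39  0.222 0.02 ]
sand [0.388 0.593 0.028]
[[ 0.2508351  -0.96802877 -0.00143038 -0.62422969]
 [-0.91653332 -0.23796663  0.32146314 -0.04285779]
 [-0.31152595 -0.07932325 -0.94692101  0.38040882]
 [ 0.          0.          0.          1.        ]] [332.65894879 332.65894879 317.73360658 237.08495613]
```

View pics/c1.png

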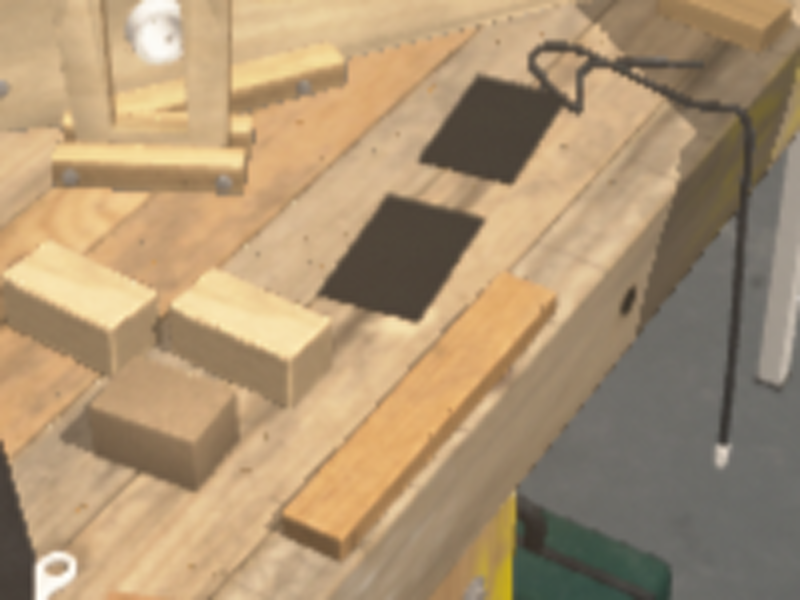

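The crop shows everything clearly. The batten corners are at crop (283,517), (342,557), (555,295) and (508,273), and the pad corners are sharp too. I'll get yaw estimates from these, then move the wrist camera in.

```bash
cat > a.py <<'E'
from h import *
S=lambda u:np.array([225+u[0]/4-.375,185+u[1]/4-.375])
def rect(n,pts,z):
    P=np.array([onz('scene0',S(p),z)[:2] for p in pts]);e=P-np.roll(P,-1,0)
    print(n,'c',P.mean(0).round(4),'sides',np.linalg.norm(e,axis=1).round(3),'ang',np.degrees(np.arctan2(e[:,1],e[:,0])).round(1)%180)
rect('padL',[(389,194),(484,219),(417,321),(320,295)],.004)
rect('padR',[(478,75),(562,98),(512,184),(419,160)],.004)
rect('bB',[(215,268),(331,323),(289,359),(172,304)],.04)
rect('bA',[(48,242),(158,295),(110,333),(2,276)],.04)
rect('carton',[(150,350),(240,398),(193,443),(90,403)],.04)
rect('batten',[(283,517),(342,557),(555,295),(508,273)],.02)
E
python3 a.py
python3 -m crank '{"travel":[[0,5,1],[0,10,2],[2,15,3],[4,20,4],[6,25,5]],"turn":[[0,0,0],[0,0,0],[0,0,0],[0,0,0],[0,0,0]],"gripper":[0,0,0,0,0]}'
python3 -m crank '{"travel":[[1,5,1],[2,10,2],[3,15,2],[4,20,2],[5,25,2]],"turn":[[0,0,0],[0,0,0],[0,0,0],[0,0,0],[0,0,0]],"gripper":[0,0,0,0,0]}'
```

```text
padL c [0.4696 0.2058] sides [0.069 0.114 0.066 0.115] ang [ 7.8 98.3  9.  99.5]
padR c [0.4911 0.05  ] sides [0.066 0.111 0.068 0.114] ang [  4.8 100.4   7.6  99.1]
bB c [0.4946 0.3398] sides [0.089 0.04  0.088 0.042] ang [175.8  85.5 176.8  87.4]
bA c [0.5984 0.3737] sides [0.09  0.044 0.09  0.041] ang [176.2  86.1 174.8  86.5]
carton c [0.4918 0.4271] sides [0.069 0.044 0.069 0.055] ang [174.5  88.8   3.3  88.6]
batten c [0.3746 0.3324] sides [0.044 0.256 0.036 0.251] ang [169.3  91.7 173.9  89.9]
clock: 0.65
position: [0.2105, -0.368, 0.2786]
tool_rot: [3.141, 0.0, 0.252]
force: [1.9, -0.3, 0.6]
grip_width: 0.0854
finger_force: 0.0
clock: 1.15
position: [0.2588, -0.1247, 0.2984]
tool_rot: [3.141, -0.0, 0.252]
force: [2.8, -0.4, 0.5]
grip_width: 0.0854
finger_force: 0.0
```

```bash
python3 -m crank '{"travel":[[3,4,0],[6,8,0],[8,12,0],[10,16,0],[12,20,0]],"turn":[[0,0,-3],[0,0,-6],[0,0,-9],[0,0,-12],[0,0,-14.5]],"gripper":[0,0,0,0,0]}'
python3 -m crank '{"travel":[[1,4,0],[2,8,0],[2,12,0],[2,12,0],[2,12,0]],"turn":[[0,0,0],[0,0,0],[0,0,0],[0,0,0],[0,0,0]],"gripper":[0,0,0,0,0]}'
python3 -c "
from h import *
snap('wrist','w1')"
python3 -m crank '{"travel":[[1,5,0],[2,10,0],[3,15,0],[4,19,0],[4,19,0]],"turn":[[0,0,0],[0,0,0],[0,0,0],[0,0,0],[0,0,0]],"gripper":[0.35,0.35,0.35,0.35,0.35]}'
python3 -c "
from h import *
snap('wrist','w2')"
```

```text
clock: 1.65
position: [0.3795, 0.0751, 0.2985]
tool_rot: [3.142, -0.001, -0.003]
force: [0.7, -1.7, 0.9]
grip_width: 0.0855
finger_force: 0.0
clock: 2.15
position: [0.3987, 0.1939, 0.298]
tool_rot: [-3.142, 0.001, 0.002]
force: [0.7, -1.4, 0.3]
grip_width: 0.0853
finger_force: 0.0
clock: 2.7
position: [0.4331, 0.344, 0.2977]
tool_rot: [-3.141, 0.003, -0.005]
force: [1.1, -0.2, 0.3]
grip_width: 0.0554
finger_force: 0.0
```

View pics/w1.png

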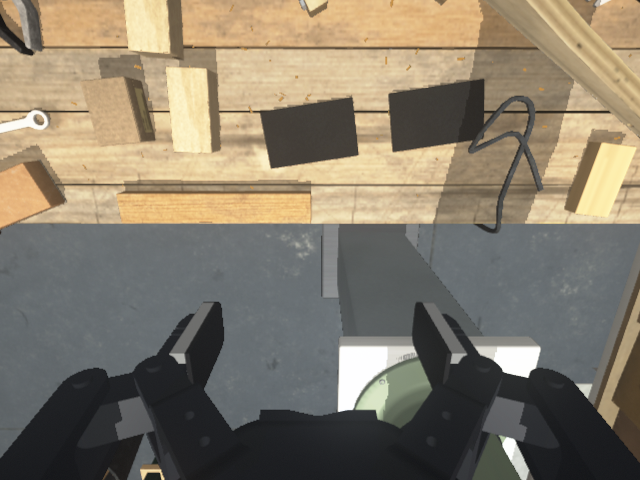

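View pics/w2.png

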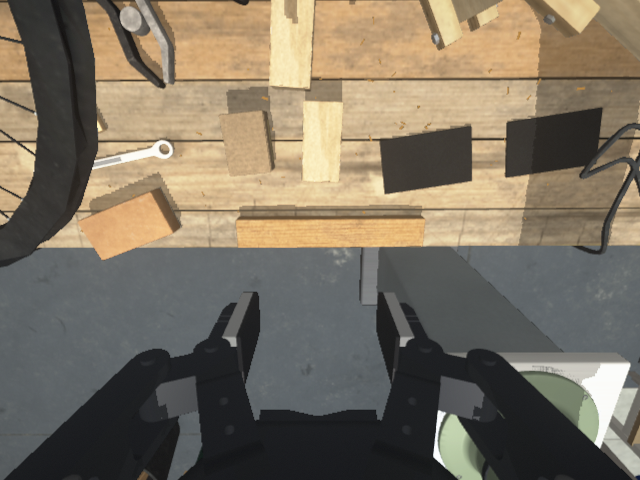

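w1 and w2 show the pads in both views: in w1 at (310,132) and (437,115), in w2 at (427,159) and (555,142). Block B is at (322,140) in w2, the carton at (246,143), the batten at (330,232) and block A at (291,45). I'll fit the pads with code and enlarge the rest.

```bash
cat > b.py <<'E'
from h import *
def quad(name,seed,thr=75):
    i=cv2.imread(f'pics/{name}.png');m=(i.max(2)<thr).astype(np.uint8)
    m=cv2.morphologyEx(m,cv2.MORPH_OPEN,np.ones((9,9)))
    n,l=cv2.connectedComponents(m);c=(l==l[seed[1],seed[0]]).astype(np.uint8)
    return cv2.findContours(c,0,1)[0][0][:,0]
for nm,s in(('L',{'w1':(310,132),'w2':(427,159)}),('R',{'w1':(430,115),'w2':(545,142)})):
    for w in s:
        c=quad(w,s[w]); W=np.array([onz(w,p,.004)[:2] for p in c]).astype(np.float32)
        r=cv2.minAreaRect((W*1000));print(nm,w,np.round(r[0],1),np.round(r[1],1),round(r[2],1))
cv2.imwrite('pics/c2.png',cv2.resize(cv2.imread('pics/w2.png')[80:250,215:435],None,fx=3.5,fy=3.5,interpolation=cv2.INTER_CUBIC))
cv2.imwrite('pics/c3.png',cv2.resize(cv2.imread('pics/w1.png')[30:230,75:335],None,fx=3,fy=3,interpolation=cv2.INTER_CUBIC))
E
python3 b.py
```

```text
L w1 [469.9 203.9] [ 68.6 112.7] 8.6
L w2 [470.1 205.3] [ 69.  111.9] 8.2
R w1 [490.2  47.6] [ 68.5 113.3] 8.4
R w2 [490.3  47.2] [ 70.1 116.6] 8.4
```

View pics/c2.png

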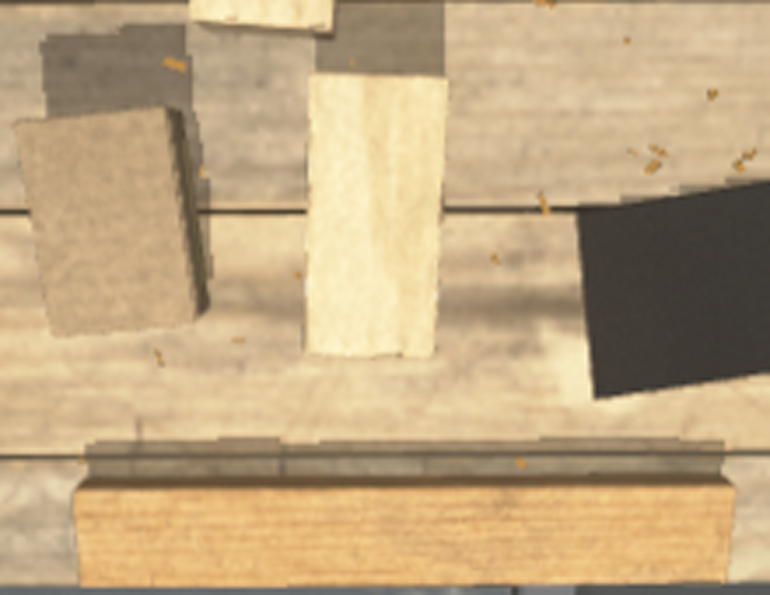

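View pics/c3.png

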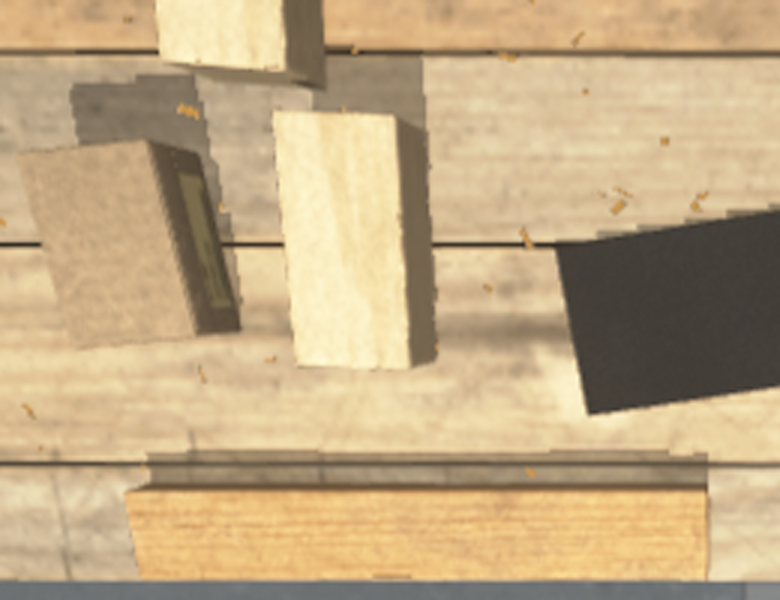

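c2 and c3 show the tops cleanly. The corners I read off are in the script below.

```bash
cat > d.py <<'E'
from h import *
C2=lambda u:(215+(u[0]+.5)/3.5-.5,80+(u[1]+.5)/3.5-.5)
C3=lambda u:(75+(u[0]+.5)/3-.5,30+(u[1]+.5)/3-.5)
O={'bB':([(309,73),(446,78),(434,355),(305,353)],[(274,111),(395,115),(411,369),(297,366)],.04),
'carton':([(16,122),(168,107),(198,321),(52,336)],[(20,153),(147,141),(197,334),(80,348)],.04),
'batten':([(74,489),(735,485),(729,583),(79,586)],[(126,490),(707,488),(707,580),(139,580)],.02),
'bAedge':([(190,22),(332,30)],[(159,64),(281,72)],.04)}
for n,(a,b,z) in O.items():
    print(n,'z',[round(tri(('w2',C2(p)),('w1',C3(q)))[0][2],4) for p,q in zip(a,b)])
    for w,F,L in(('w2',C2,a),('w1',C3,b)):
        P=np.array([onz(w,F(p),z)[:2]*1000 for p in L]);e=np.roll(P,-1,0)-P
        print('  ',w,'c',P.mean(0).round(1),np.linalg.norm(e,axis=1).round(1),(np.degrees(np.arctan2(e[:,1],e[:,0]))%180).round(1))
E
python3 d.py
```

```text
bB z [np.float64(0.0355), np.float64(0.036), np.float64(0.0375), np.float64(0.0377)]
   w2 c [494.4 339.8] [43.7 88.2 44.3 89. ] [ 87.8 178.5  88.9 178.1]
   w1 c [493.9 338.6] [43.5 89.3 44.3 89.5] [ 88.4 178.   88.7 177.5]
carton z [np.float64(0.0359), np.float64(0.0412), np.float64(0.0403), np.float64(0.03)]
   w2 c [493.3 427.4] [49.5 68.3 50.3 68.8] [95.   5.3 95.6  4.5]
   w1 c [493.  426.3] [47.3 67.9 46.5 69.2] [95.   5.7 96.6  6.4]
batten z [np.float64(0.0176), np.float64(0.0177), np.float64(0.0218), np.float64(0.0183)]
   w2 c [377.6 328. ] [247.3  39.1 250.2  38.8] [ 90.1   2.4  90.1 178. ]
   w1 c [377.3 327.7] [247.4  40.8 249.2  40. ] [ 90.3 179.7  90.1 177.2]
bAedge z [np.float64(0.0398), np.float64(0.0436)]
   w2 c [553.3 375.1] [44.6 44.6] [86.8 86.8]
   w1 c [552.9 375.9] [43.1 43.1] [86.8 86.8]
```

```bash
python3 -c "
from h import *
o=bot.observe();print(o['position'],o['tool_rot'],o['qpos'].round(2))"
python3 -m crank '{"travel":[[3,0,-4],[6,0,-8],[6,-0.5,-12],[6,-0.5,-13],[6,-0.5,-13]],"turn":[[0,0,0],[0,0,-2],[0,0,-2],[0,0,-2],[0,0,-2]],"gripper":[0.2,0.2,0.2,0.2,0.2]}' 60
python3 -c "
from h import *
o=bot.observe();print(o['position'],o['tool_rot'],o['qpos'].round(2))"
```

```text
[0.43179983 0.35022892 0.29774551] [-3.13863750e+00  3.06467150e-03  2.02479712e-03] [-0.47  0.37 -0.42  1.69  0.16  1.12 -2.51]
clock: 3.25
position: [0.4917, 0.339, 0.1672]
tool_rot: [3.141, 0.005, -0.037]
force: [-0.6, -0.2, 0.5]
grip_width: 0.068
finger_force: 0.0
[0.4916734  0.33903245 0.16719325] [ 3.14145651  0.0054834  -0.03729473] [-0.48  0.57 -0.32  1.72  0.22  0.89 -2.5 ]
```

The last joint is at its limit, so I'll turn the tool a half turn (+) before grasping.

```bash
python3 -m crank '{"travel":[[0,0,0],[0,0,0],[0,0,0],[0,0,0],[0,0,0]],"turn":[[0,0,8],[0,0,16],[0,0,24],[0,0,32],[0,0,40]],"gripper":[0.2,0.2,0.2,0.2,0.2]}'
python3 -m crank '{"travel":[[0,0,0],[0,0,0],[0,0,0],[0,0,0],[0,0,0]],"turn":[[0,0,8],[0,0,16],[0,0,24],[0,0,32],[0,0,40]],"gripper":[0.2,0.2,0.2,0.2,0.2]}'
python3 -m crank '{"travel":[[0,0,0],[0,0,0],[0,0,0],[0,0,0],[0,0,0]],"turn":[[0,0,8],[0,0,16],[0,0,24],[0,0,32],[0,0,40]],"gripper":[0.2,0.2,0.2,0.2,0.2]}'
python3 -m crank '{"travel":[[0,0,0],[0,0,0],[0,0,0],[0,0,0],[0,0,0]],"turn":[[0,0,8],[0,0,16],[0,0,24],[0,0,32],[0,0,40]],"gripper":[0.2,0.2,0.2,0.2,0.2]}'
python3 -m crank '{"travel":[[0,0,0],[0,0,0],[0,0,0],[0,0,0],[0,0,0]],"turn":[[0,0,8],[0,0,16],[0,0,20.3],[0,0,20.3],[0,0,20.3]],"gripper":[0.2,0.2,0.2,0.2,0.2]}'
python3 -c "
from h import *
o=bot.observe();print(o['position'],o['tool_rot'],o['qpos'].round(2))"
```

```text
clock: 3.75
position: [0.4928, 0.3405, 0.1706]
tool_rot: [-3.141, 0.0, 0.667]
force: [0.2, 0.7, -0.2]
grip_width: 0.0678
finger_force: 0.0
clock: 4.25
position: [0.4929, 0.3403, 0.1706]
tool_rot: [3.14, 0.002, 1.365]
force: [1.6, -0.2, -0.2]
grip_width: 0.0679
finger_force: 0.0
clock: 4.75
position: [0.4931, 0.3402, 0.1706]
tool_rot: [3.139, 0.005, 2.063]
force: [-0.1, -0.5, 0.2]
grip_width: 0.0684
finger_force: 0.0
clock: 5.25
position: [0.4932, 0.34, 0.1705]
tool_rot: [3.141, 0.007, 2.761]
force: [-0.2, -0.0, 0.5]
grip_width: 0.0681
finger_force: 0.0
clock: 5.75
position: [0.4927, 0.34, 0.1692]
tool_rot: [-3.141, 0.006, 3.107]
force: [0.1, -0.1, 0.2]
grip_width: 0.0681
finger_force: 0.0
[0.49273069 0.3399631  0.16921893] [-3.14076227  0.00618103  3.10687483] [-0.03  0.77 -1.06  1.7   0.75  1.13  0.22]
```

```bash
python3 -m crank '{"travel":[[0.1,-0.1,-4],[0.1,-0.1,-8],[0.1,-0.1,-12],[0.1,-0.1,-14.5],[0.1,-0.1,-15.9]],"turn":[[0,0.3,0.2],[0,0.3,0.2],[0,0.3,0.2],[0,0.3,0.2],[0,0.3,0.2]],"gripper":[0.2,0.2,0.2,0.2,0.2]}'
python3 -m crank '{"travel":[[0,0,0],[0,0,0],[0,0,0],[0,0,0],[0,0,0]],"turn":[[0,0,0],[0,0,0],[0,0,0],[0,0,0],[0,0,0]],"gripper":[0.2,1,1,1,1]}' 50
python3 -m crank '{"travel":[[0,0,0],[0,0,0],[0,0,3],[0,0,7],[0,0,11]],"turn":[[0,0,0],[0,0,0],[0,0,0],[0,0,0],[0,0,0]],"gripper":[1,1,1,1,1]}'
```

```text
clock: 6.25
position: [0.4929, 0.3386, 0.0074]
tool_rot: [-3.139, -0.002, 3.112]
force: [-0.0, 0.1, 0.5]
grip_width: 0.0686
finger_force: 0.0
clock: 6.75
position: [0.4938, 0.3396, 0.0104]
tool_rot: [3.142, 0.001, 3.113]
force: [-1.4, -1.3, 5.4]
grip_width: 0.0447
finger_force: 51.5
clock: 7.25
position: [0.4929, 0.3392, 0.121]
tool_rot: [-3.141, -0.001, 3.114]
force: [0.8, -1.2, -0.6]
grip_width: 0.0445
finger_force: 51.4
```

```bash
python3 -m crank '{"travel":[[-3,0,0],[-6,-2,0],[-6,-6,0],[-6,-10,0],[-6,-14,0]],"turn":[[0,0,-8],[0,0,-16],[0,0,-24],[0,0,-32],[0,0,-40]],"gripper":[1,1,1,1,1]}'
python3 -m crank '{"travel":[[0,-4,0],[1,-8,0],[3,-12,0],[5,-15.2,0],[5.7,-15.2,0]],"turn":[[0,0,-8],[0,0,-16],[0,0,-24],[0,0,-32],[0,0,-40]],"gripper":[1,1,1,1,1]}'
python3 -m crank '{"travel":[[0,0,0],[0,0,0],[0,0,0],[0,0,0],[0,0,0]],"turn":[[0,0,0],[0,0,0],[0,0,0],[0,0,0],[0,0,0]],"gripper":[1,1,1,1,1]}'
python3 -c "
from h import *
o=bot.observe();print(o['position'],o['tool_rot'],o['qpos'].round(2))"
```

```text
clock: 7.75
position: [0.4331, 0.1978, 0.1198]
tool_rot: [3.141, 0.0, 2.41]
force: [1.2, -0.8, -0.8]
grip_width: 0.0448
finger_force: 51.3
clock: 8.25
position: [0.4919, 0.0422, 0.1195]
tool_rot: [3.141, 0.001, 1.705]
force: [0.4, 1.4, -0.8]
grip_width: 0.0446
finger_force: 51.3
clock: 8.75
position: [0.4897, 0.0474, 0.1186]
tool_rot: [-3.14, -0.001, 1.719]
force: [0.1, -0.1, -0.9]
grip_width: 0.0443
finger_force: 51.3
[0.48974844 0.04742408 0.11859215] [-3.14020907e+00 -1.46606755e-03  1.71935057e+00] [ 0.34  0.58 -0.75  2.01  0.56  0.77 -0.6 ]
```

```bash
python3 -m crank '{"travel":[[0,0,-4],[0,0,-8],[0,0,-9.5],[0,0,-10.2],[0,0,-10.2]],"turn":[[0,0,0],[0,0,0],[0,0,0],[0,0,0],[0,0,0]],"gripper":[1,1,1,1,1]}'
python3 -m crank '{"travel":[[0,0,0],[0,0,-0.1],[0,0,-0.2],[0,0,-0.3],[0,0,-0.3]],"turn":[[0,0,0],[0,0,0],[0,0,0],[0,0,0],[0,0,0]],"gripper":[1,1,1,1,1]}'
```

```text
clock: 9.25
position: [0.4901, 0.0474, 0.0168]
tool_rot: [-3.14, -0.002, 1.718]
force: [0.2, 0.2, 0.3]
grip_width: 0.0443
finger_force: 51.4
clock: 9.75
position: [0.4904, 0.0469, 0.0143]
tool_rot: [-3.141, -0.001, 1.717]
force: [-3.1, -1.6, 17.1]
grip_width: 0.0445
finger_force: 53.4
```

```bash
python3 -m crank '{"travel":[[0,0,0],[0,0,0],[0,0,0],[0,0,3],[0,0,6]],"turn":[[0,0,0],[0,0,0],[0,0,0],[0,0,0],[0,0,0]],"gripper":[0.2,0.2,0.2,0.2,0.2]}'
python3 -m crank '{"travel":[[-1,0,4],[-3,2,7],[-5,6,9],[-6,10,9],[-6,14,9]],"turn":[[0,0,0],[0,0,8],[0,0,16],[0,0,24],[0,0,32]],"gripper":[0.2,0.2,0.2,0.2,0.2]}'
python3 -c "
from h import *
snap('wrist','w3')"
python3 -m crank '{"travel":[[0,5,0],[0,10,0],[2,13,0],[5,16,0],[7,18.6,0]],"turn":[[0,0,8],[0,0,16],[0,0,24],[0,0,32],[0,0,40]],"gripper":[0.2,0.2,0.2,0.2,0.2]}'
python3 -m crank '{"travel":[[2,0,0],[3,0,0],[3,0,0],[3,0,0],[3,0,0]],"turn":[[0,0,6],[0,0,6],[0,0,6],[0,0,6],[0,0,6]],"gripper":[0.2,0.2,0.2,0.2,0.2]}'
python3 -c "
from h import *
snap('wrist','w4')
o=bot.observe();print(o['position'],o['tool_rot'],o['qpos'].round(2))
a=cv2.imread('pics/w3.png');b=cv2.imread('pics/w4.png');cv2.imwrite('pics/w34.png',np.hstack([cv2.resize(a,(400,300)),cv2.resize(b,(400,300))]))"
```

```text
clock: 10.25
position: [0.4893, 0.0473, 0.0738]
tool_rot: [-3.138, -0.002, 1.718]
force: [1.0, -0.2, -0.3]
grip_width: 0.0683
finger_force: 0.0
clock: 10.75
position: [0.4293, 0.1879, 0.1645]
tool_rot: [-3.141, 0.0, 2.281]
force: [0.3, -0.9, -0.3]
grip_width: 0.0684
finger_force: 0.0
clock: 11.3
position: [0.5014, 0.3742, 0.1631]
tool_rot: [-3.14, -0.001, 2.979]
force: [-0.2, -1.2, 0.2]
grip_width: 0.0682
finger_force: 0.0
clock: 11.8
position: [0.5294, 0.3728, 0.1639]
tool_rot: [-3.14, -0.001, 3.078]
force: [0.3, -0.3, 0.1]
grip_width: 0.0683
finger_force: 0.0
[0.52947306 0.37284237 0.1639653 ] [-3.14008947e+00 -7.78185728e-04  3.07811473e+00] [-0.09  0.85 -1.04  1.56  0.77  1.19  0.22]
```

View pics/w34.png

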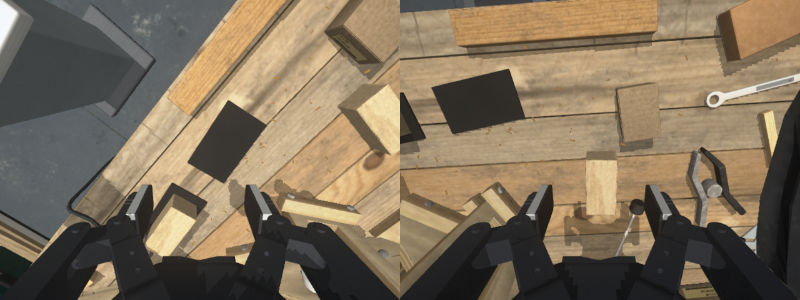

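The left half shows the placed block seated on the far pad and the free pad at about (227,140). The right half shows block A at about (601,182), with a small lever object beside it. I'll enlarge that.

```bash
python3 -c "
from h import *
a=cv2.imread('pics/w4.png');cv2.imwrite('pics/c4.png',cv2.resize(a[230:400,250:470],None,fx=3.5,fy=3.5,interpolation=cv2.INTER_CUBIC))"
```

```text
(no output)
```

View pics/c4.png

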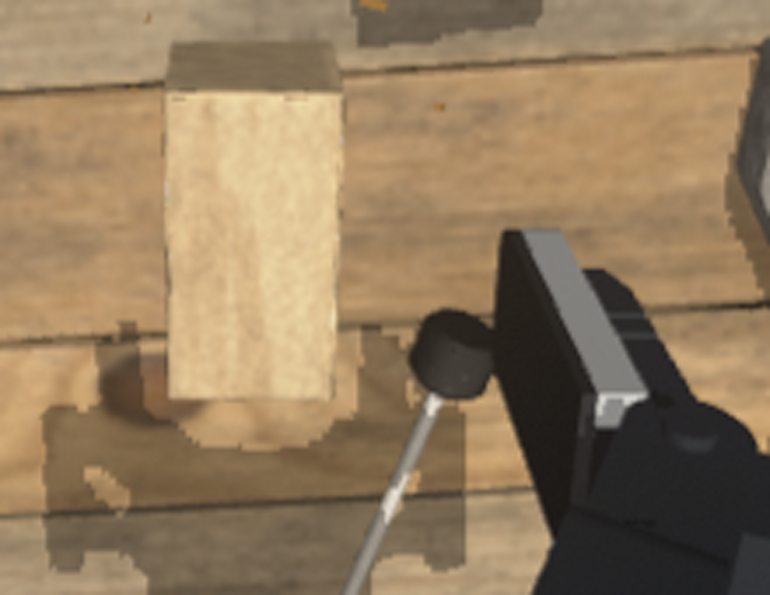

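A black ball on a rod at crop (453,353) stands near the finger's path. I need its position from a second view.

```bash
python3 -m crank '{"travel":[[-2,0,0],[-4,0,0],[-6,0,0],[-6,0,0],[-6,0,0]],"turn":[[0,0,0],[0,0,0],[0,0,0],[0,0,0],[0,0,0]],"gripper":[0.2,0.2,0.2,0.2,0.2]}'
python3 -c "
from h import *
snap('wrist','w5');snap('scene','s5')
a=cv2.imread('pics/w5.png')[200:420,250:490];b=cv2.imread('pics/scene0.png')[200:300,200:300];c=cv2.imread('pics/s5.png')[200:300,200:300]
r=lambda x,w,h:cv2.resize(x,(w,h),interpolation=cv2.INTER_CUBIC)
cv2.imwrite('pics/c5.png',np.hstack([r(a,480,440),np.vstack([r(b,220,220),r(c,220,220)])]))"
```

```text
clock: 12.35
position: [0.4701, 0.3729, 0.164]
tool_rot: [-3.14, -0.0, 3.079]
force: [-0.4, -1.2, 0.4]
grip_width: 0.0682
finger_force: 0.0
```

View pics/c5.png

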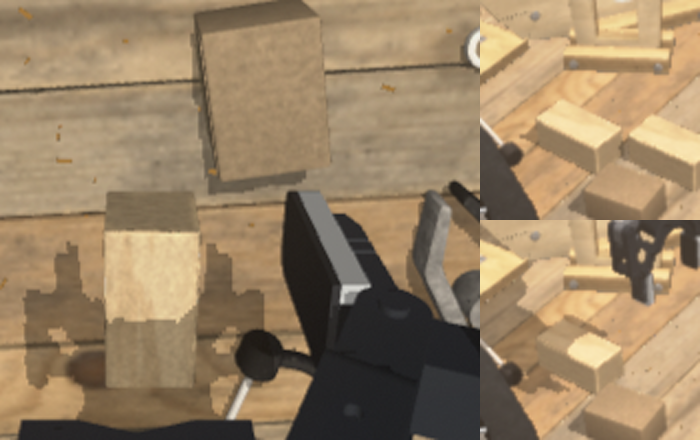

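```bash
python3 -c "
from h import *
C4=lambda u:(250+(u[0]+.5)/3.5-.5,230+(u[1]+.5)/3.5-.5)
w5=lambda u:(250+u[0]/2,200+u[1]/2)
for o in([('w4',C4((453,353))),('w5',w5((260,355)))],[('w4',C4((453,353))),('w5',w5((260,355))),('scene0',(214.5,269))]):
    p,r=tri(*o);print(p.round(4),np.round(r,4))
P=np.array([onz('w4',C4(u),.04)[:2]*1000 for u in[(165,92),(342,92),(332,400),(170,398)]]);e=np.roll(P,-1,0)-P
print(P.mean(0),np.linalg.norm(e,axis=1),np.degrees(np.arctan2(e[:,1],e[:,0]))%180)
print([tri(('w4',C4(a)),('w5',w5(b)))[0].round(4) for a,b in[((165,92),(105,230)),((342,92),(196,230)),((332,400),(194,387)),((170,398),(108,387))]])
"
```

```text
[0.6488 0.4284 0.0154] [0.0005 0.0005]
[0.6493 0.4284 0.0152] [0.0007 0.0006 0.0006]
[598.12799245 371.95369306] [43.57024756 89.78338332 43.87283005 89.16047383] [ 86.40790655 176.28740335  85.59291217 176.09496837]
[array([0.5531, 0.3532, 0.0375]), array([0.5561, 0.3963, 0.0369]), array([0.6442, 0.3912, 0.0403]), array([0.6379, 0.3482, 0.0443])]
```

The ball lies on the bench at (0.649, 0.428), clear of the fingers. Next I grasp block A.

```bash
python3 -m crank '{"travel":[[4,0,0],[8,0,0],[11,-0.1,0],[12.8,-0.1,0],[12.8,-0.1,0]],"turn":[[0,0,-0.2],[0,0,-0.2],[0,0,-0.2],[0,0,-0.2],[0,0,-0.2]],"gripper":[0.2,0.2,0.2,0.2,0.2]}'
python3 -m crank '{"travel":[[0,0,-4],[0,0,-8],[0,0,-12],[0,0,-14],[0,0,-15.3]],"turn":[[0,0,0],[0,0,0],[0,0,0],[0,0,0],[0,0,0]],"gripper":[0.2,0.2,0.2,0.2,0.2]}'
python3 -m crank '{"travel":[[0,0,0],[0,0,0],[0,0,0],[0,0,0],[0,0,0]],"turn":[[0,0,0],[0,0,0],[0,0,0],[0,0,0],[0,0,0]],"gripper":[0.2,1,1,1,1]}' 50
python3 -m crank '{"travel":[[0,0,0],[0,0,0],[0,0,3],[0,0,7],[0,0,11]],"turn":[[0,0,0],[0,0,0],[0,0,0],[0,0,0],[0,0,0]],"gripper":[1,1,1,1,1]}'
```

```text
clock: 12.95
position: [0.6004, 0.371, 0.1626]
tool_rot: [-3.14, -0.002, 3.072]
force: [0.6, -0.7, -0.3]
grip_width: 0.0684
finger_force: 0.0
clock: 13.45
position: [0.5974, 0.372, 0.0093]
tool_rot: [-3.14, -0.003, 3.075]
force: [-0.3, 0.6, 0.4]
grip_width: 0.0683
finger_force: 0.0
clock: 13.95
position: [0.5988, 0.3727, 0.0126]
tool_rot: [3.141, 0.001, 3.075]
force: [-1.4, 0.5, 6.6]
grip_width: 0.0441
finger_force: 52.5
clock: 14.45
position: [0.5979, 0.3721, 0.1228]
tool_rot: [-3.141, -0.001, 3.076]
force: [1.2, -0.2, -0.2]
grip_width: 0.0446
finger_force: 51.4
```

```bash
python3 -m crank '{"travel":[[-4,0,0],[-8,0,0],[-12,0,0],[-16,0,0],[-17,-3,0]],"turn":[[0,0,-6],[0,0,-14],[0,0,-22],[0,0,-30],[0,0,-38]],"gripper":[1,1,1,1,1]}'
python3 -m crank '{"travel":[[0,-4,0],[0,-8,0],[1,-11,0],[3,-13.8,0],[4.2,-13.8,0]],"turn":[[0,0,-8],[0,0,-16],[0,0,-24],[0,0,-32],[0,0,-39.8]],"gripper":[1,1,1,1,1]}'
python3 -m crank '{"travel":[[0,0,0],[0,0,0],[0,0,0],[0,0,0],[0,0,0]],"turn":[[0,0,0],[0,0,0],[0,0,0],[0,0,0],[0,0,0]],"gripper":[1,1,1,1,1]}'
```

```text
clock: 14.95
position: [0.4236, 0.3454, 0.1222]
tool_rot: [3.14, -0.003, 2.413]
force: [0.5, 0.4, -0.8]
grip_width: 0.0446
finger_force: 51.6
clock: 15.45
position: [0.4718, 0.2, 0.1214]
tool_rot: [3.141, 0.001, 1.707]
force: [-0.3, 0.4, -2.2]
grip_width: 0.0443
finger_force: 51.5
clock: 15.95
position: [0.4696, 0.2043, 0.1206]
tool_rot: [-3.14, -0.001, 1.719]
force: [-0.3, -0.8, -0.9]
grip_width: 0.0443
finger_force: 51.5
```

Lower it onto the left pad, release, and take a check picture on the way up.

```bash
python3 -m crank '{"travel":[[0,0,-4],[0,0,-8],[0,0,-9.5],[0,0,-10.2],[0,0,-10.2]],"turn":[[0,0,0],[0,0,0],[0,0,0],[0,0,0],[0,0,0]],"gripper":[1,1,1,1,1]}'
python3 -m crank '{"travel":[[0,0,0],[0,0,-0.1],[0,0,-0.2],[0,0,-0.3],[0,0,-0.3]],"turn":[[0,0,0],[0,0,0],[0,0,0],[0,0,0],[0,0,0]],"gripper":[1,1,1,1,1]}'
python3 -m crank '{"travel":[[0,0,0],[0,0,0],[0,0,0],[0,0,3],[0,0,6]],"turn":[[0,0,0],[0,0,0],[0,0,0],[0,0,0],[0,0,0]],"gripper":[0.2,0.2,0.2,0.2,0.2]}'
python3 -m crank '{"travel":[[-1,4,4],[-2,8,8],[-3,12,11],[-4,14,12],[-4,14,12]],"turn":[[0,0,0],[0,0,0],[0,0,0],[0,0,0],[0,0,0]],"gripper":[0.2,0.2,0.2,0.2,0.2]}'
python3 -m crank '{"travel":[[-1,0,0],[-2,0,0],[-3,0,0],[-3,0,0],[-3,0,0]],"turn":[[0,0,4],[0,0,8],[0,0,12],[0,0,16],[0,0,20]],"gripper":[0.2,0.2,0.2,0.2,0.2]}'
python3 -c "
from h import *
snap('side','sd6');snap('wrist','w6');snap('scene','s6')
r=lambda x,w,h:cv2.resize(x,(w,h),interpolation=cv2.INTER_CUBIC)
a=cv2.imread('pics/s6.png')[170:320,280:400];b=cv2.imread('pics/sd6.png')[170:320,270:390]
cv2.imwrite('pics/c6.png',np.hstack([r(a,400,500),r(b,400,500)]))"
```

```text
clock: 16.45
position: [0.47, 0.2044, 0.0188]
tool_rot: [-3.14, -0.001, 1.718]
force: [0.3, 0.5, -0.6]
grip_width: 0.0444
finger_force: 51.4
clock: 16.95
position: [0.4704, 0.204, 0.0165]
tool_rot: [-3.142, -0.001, 1.717]
force: [-4.1, -2.8, 17.7]
grip_width: 0.0442
finger_force: 53.8
clock: 17.45
position: [0.4693, 0.204, 0.0758]
tool_rot: [-3.138, -0.001, 1.718]
force: [1.0, 0.0, 0.2]
grip_width: 0.0684
finger_force: 0.0
clock: 17.95
position: [0.4282, 0.3492, 0.1985]
tool_rot: [3.14, -0.006, 1.723]
force: [-0.3, -0.1, -0.4]
grip_width: 0.0683
finger_force: 0.0
clock: 18.45
position: [0.3999, 0.3434, 0.1952]
tool_rot: [-3.14, -0.001, 2.069]
force: [-1.1, -0.5, 0.1]
grip_width: 0.0686
finger_force: 0.0
```

View pics/c6.png

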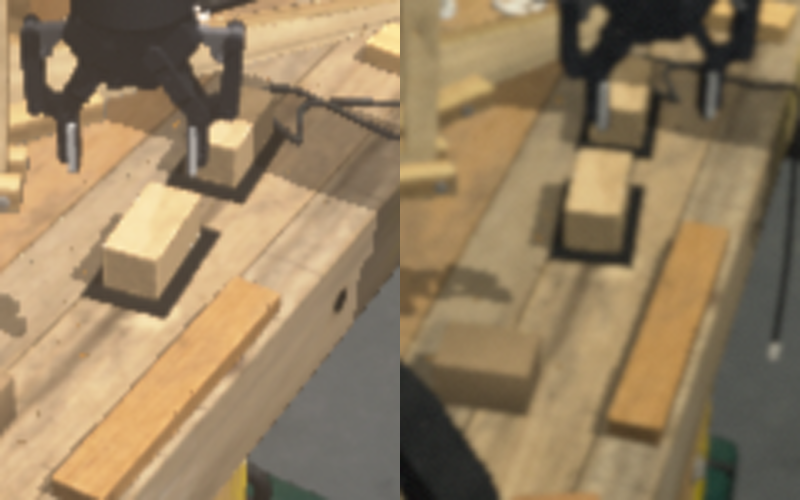

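Both blocks stand squarely on their pads in both views, and the batten is undisturbed. Next, the batten.

```bash
python3 -m crank '{"travel":[[-1,-1,0],[-2.2,-1.5,-2],[-2.2,-1.5,-4],[-2.2,-1.5,-7],[-2.2,-1.5,-10]],"turn":[[0,0,-8],[0,0,-16],[0,0,-24],[0,0,-28.3],[0,0,-28.3]],"gripper":[0.2,0.2,0.2,0.2,0.2]}'
python3 -m crank '{"travel":[[0,0,0],[0,0,0],[0,0,0],[0,0,0],[0,0,0]],"turn":[[0,0,0],[0,0,0],[0,0,0],[0,0,0],[0,0,0]],"gripper":[0.2,0.2,0.2,0.2,0.2]}'
python3 -c "
from h import *
o=bot.observe();print(o['position'],o['tool_rot'],o['qpos'].round(2))
snap('wrist','w7')"
```

```text
clock: 19.1
position: [0.3783, 0.3288, 0.0948]
tool_rot: [-3.141, -0.001, 1.567]
force: [0.6, -0.0, 1.1]
grip_width: 0.0682
finger_force: 0.0
clock: 19.6
position: [0.3785, 0.3292, 0.0964]
tool_rot: [-3.141, -0.002, 1.572]
force: [0.3, 0.2, 0.4]
grip_width: 0.0684
finger_force: 0.0
[0.37846986 0.32918206 0.09639285] [-3.14142186e+00 -2.08813855e-03  1.57207347e+00] [-0.3   0.62 -0.72  2.01  0.61  0.73 -1.39]
```

View pics/w7.png

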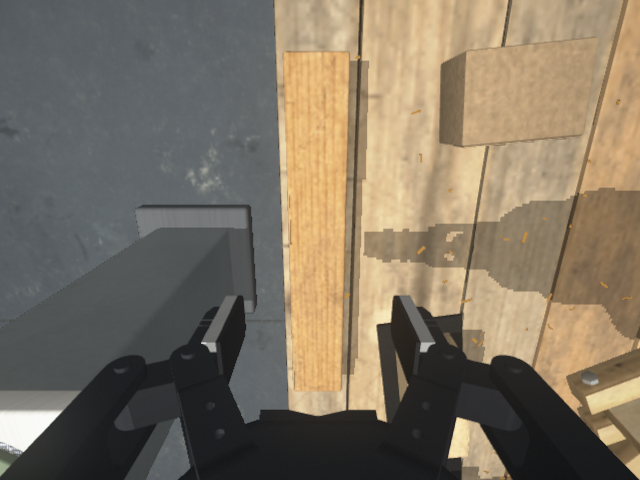

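The batten's top corners are at (284,52), (349,52), (341,390) and (294,390). The carton's top corners are at (467,51), (597,38), (583,136) and (463,146).

```bash
python3 -c "
from h import *
for z,L in((.02,[(284,52),(349,52),(341,390),(294,390)]),(.04,[(467,51),(597,38),(583,136),(463,146)])):
    P=np.array([onz('w7',u,z)[:2]*1000 for u in L]);e=np.roll(P,-1,0)-P
    print(P.mean(0),np.linalg.norm(e,axis=1),np.degrees(np.arctan2(e[:,1],e[:,0]))%180)
"
```

```text
[377.41940478 328.82302206] [ 38.00666589 246.69954377  38.60166576 246.71122585] [ 0.11191119 90.30713232  0.1311948  90.16894149]
[493.05155234 427.71231766] [67.63414672 49.51173257 68.10120683 48.93610368] [ 5.25168525 96.1165913   4.77144314 95.5826873 ]
```

```bash
python3 -m crank '{"travel":[[-0.1,-0.1,-3],[-0.1,-0.1,-6],[-0.1,-0.1,-8],[-0.1,-0.1,-9.2],[-0.1,-0.1,-9.2]],"turn":[[0,0,0.1],[0,0,0.1],[0,0,0.1],[0,0,0.1],[0,0,0.1]],"gripper":[0.2,0.2,0.2,0.2,0.2]}'
python3 -m crank '{"travel":[[0,0,0],[0,0,0],[0,0,0],[0,0,0],[0,0,0]],"turn":[[0,0,0],[0,0,0],[0,0,0],[0,0,0],[0,0,0]],"gripper":[1,1,1,1,1]}' 60
python3 -m crank '{"travel":[[0,0,0],[0,0,0],[0,0,3],[0,0,7],[0,0,11]],"turn":[[0,0,0],[0,0,0],[0,0,0],[0,0,0],[0,0,0]],"gripper":[1,1,1,1,1]}'
```

```text
clock: 20.15
position: [0.3766, 0.3278, 0.0027]
tool_rot: [-3.139, -0.0, 1.575]
force: [-0.4, -0.4, 1.0]
grip_width: 0.0685
finger_force: 0.0
clock: 20.65
position: [0.3775, 0.3284, 0.0048]
tool_rot: [3.141, -0.002, 1.574]
force: [-2.2, -2.3, 11.2]
grip_width: 0.0384
finger_force: 60.0
clock: 21.15
position: [0.3767, 0.3279, 0.1155]
tool_rot: [-3.14, -0.001, 1.575]
force: [-0.0, -1.3, -0.4]
grip_width: 0.039
finger_force: 61.7
```

```bash
python3 -m crank '{"travel":[[1,-4,0],[2,-8,0],[3,-12,0],[5,-16,0],[7,-18.5,0]],"turn":[[0,0,2],[0,0,4],[0,0,6],[0,0,7.2],[0,0,7.2]],"gripper":[1,1,1,1,1]}'
python3 -m crank '{"travel":[[2,-1,0],[3.3,-1.8,0],[3.3,-1.8,0],[3.3,-1.8,0],[3.3,-1.8,0]],"turn":[[0,0,0],[0,0,0],[0,0,0],[0,0,0],[0,0,0]],"gripper":[1,1,1,1,1]}'
python3 -m crank '{"travel":[[0,0,0],[0,0,-2],[0,0,-4],[0,0,-6],[0,0,-6]],"turn":[[0,0,0],[0,0,0],[0,0,0],[0,0,0],[0,0,0]],"gripper":[1,1,1,1,1]}'
python3 -m crank '{"travel":[[0,0,0],[0,0,0],[0,0,0],[0,0,0],[0,0,0]],"turn":[[0,0,0],[0,0,0],[0,0,0],[0,0,0],[0,0,0]],"gripper":[1,1,1,1,1]}'
```

```text
clock: 21.65
position: [0.4476, 0.1398, 0.1143]
tool_rot: [-3.141, 0.0, 1.699]
force: [0.2, 0.0, -0.6]
grip_width: 0.0387
finger_force: 61.8
clock: 22.15
position: [0.4793, 0.1259, 0.1137]
tool_rot: [-3.14, -0.002, 1.702]
force: [-0.8, 0.0, -1.1]
grip_width: 0.0386
finger_force: 61.8
clock: 22.65
position: [0.4786, 0.1252, 0.052]
tool_rot: [-3.137, -0.001, 1.701]
force: [-0.3, 0.7, -0.7]
grip_width: 0.0387
finger_force: 61.7
clock: 23.15
position: [0.4802, 0.125, 0.0539]
tool_rot: [-3.141, -0.001, 1.7]
force: [0.5, -0.1, -0.6]
grip_width: 0.0384
finger_force: 61.7
```

```bash
python3 -m crank '{"travel":[[0,0.1,-0.2],[0,0.1,-0.4],[0,0.1,-0.5],[0,0.1,-0.6],[0,0.1,-0.6]],"turn":[[0,0,0],[0,0,0],[0,0,0],[0,0,0],[0,0,0]],"gripper":[1,1,1,1,1]}'
python3 -m crank '{"travel":[[0,0,0],[0,0,0],[0,0,0],[0,0,0],[0,0,0]],"turn":[[0,0,0],[0,0,0],[0,0,0],[0,0,0],[0,0,0]],"gripper":[0.4,0.4,0.4,0.4,0.4]}'
python3 -m crank '{"travel":[[0,0,2],[0,0,5],[0,0,9],[0,0,13],[0,0,13]],"turn":[[0,0,0],[0,0,0],[0,0,0],[0,0,0],[0,0,0]],"gripper":[0.4,0.4,0.4,0.2,0.2]}'
```

```text
clock: 23.65
position: [0.4801, 0.1262, 0.049]
tool_rot: [-3.141, 0.0, 1.7]
force: [-13.2, -5.6, 48.7]
grip_width: 0.0386
finger_force: 67.5
clock: 24.15
position: [0.4799, 0.1261, 0.0474]
tool_rot: [-3.14, -0.001, 1.7]
force: [0.5, -0.4, -0.2]
grip_width: 0.0514
finger_force: 0.0
clock: 24.65
position: [0.4817, 0.1268, 0.1816]
tool_rot: [3.137, -0.002, 1.7]
force: [-0.3, 0.0, -1.5]
grip_width: 0.0684
finger_force: 0.0
```

```bash
python3 -m crank '{"travel":[[-2,2,0],[-4,5,0],[-5,9,0],[-5,13,0],[-5,17,0]],"turn":[[0,0,8],[0,0,16],[0,0,24],[0,0,32],[0,0,40]],"gripper":[0.2,0.2,0.2,0.2,0.2]}'
python3 -m crank '{"travel":[[0,4,0],[1,8,0],[3,11,0],[5,13.1,0],[6.3,13.1,0]],"turn":[[0,0,8],[0,0,16],[0,0,24],[0,0,32],[0,0,40]],"gripper":[0.2,0.2,0.2,0.2,0.2]}'
python3 -m crank '{"travel":[[0,0,0],[0,0,-2],[0,0,-4],[0,0,-7],[0,0,-7]],"turn":[[0,0,7.8],[0,0,7.8],[0,0,7.8],[0,0,7.8],[0,0,7.8]],"gripper":[0.2,0.2,0.2,0.2,0.2]}'
python3 -m crank '{"travel":[[0,0,0],[0,0,0],[0,0,0],[0,0,0],[0,0,0]],"turn":[[0,0,0],[0,0,0],[0,0,0],[0,0,0],[0,0,0]],"gripper":[0.2,0.2,0.2,0.2,0.2]}'
```

```text
clock: 25.15
position: [0.4297, 0.2973, 0.1773]
tool_rot: [-3.14, -0.001, 2.403]
force: [1.2, -0.8, -0.1]
grip_width: 0.0686
finger_force: 0.0
clock: 25.65
position: [0.4929, 0.4297, 0.1765]
tool_rot: [-3.141, -0.003, 3.104]
force: [-1.0, -1.6, 0.6]
grip_width: 0.0686
finger_force: 0.0
clock: 26.15
position: [0.4917, 0.4251, 0.103]
tool_rot: [-3.136, -0.006, -3.052]
force: [-0.5, 0.2, 0.3]
grip_width: 0.0683
finger_force: 0.0
clock: 26.65
position: [0.4932, 0.4271, 0.1081]
tool_rot: [-3.141, -0.001, -3.051]
force: [-0.2, 0.4, -0.0]
grip_width: 0.0683
finger_force: 0.0
```

```bash
python3 -m crank '{"travel":[[0,0,-4],[0,0,-7],[0,0,-9],[0,0,-9.8],[0,0,-9.8]],"turn":[[0,0,0],[0,0,0],[0,0,0],[0,0,0],[0,0,0]],"gripper":[0.2,0.2,0.2,0.2,0.2]}'
python3 -m crank '{"travel":[[0,0,0],[0,0,0],[0,0,0],[0,0,0],[0,0,0]],"turn":[[0,0,0],[0,0,0],[0,0,0],[0,0,0],[0,0,0]],"gripper":[1,1,1,1,1]}' 60
python3 -m crank '{"travel":[[0,0,0],[0,0,3],[0,0,7],[0,0,11],[0,0,15]],"turn":[[0,0,0],[0,0,0],[0,0,0],[0,0,0],[0,0,0]],"gripper":[1,1,1,1,1]}'
python3 -m crank '{"travel":[[-3,0,0],[-6,-3,0],[-6.5,-7,0],[-6.5,-11,0],[-6.5,-15,0]],"turn":[[0,0,-8],[0,0,-16],[0,0,-24],[0,0,-32],[0,0,-40]],"gripper":[1,1,1,1,1]}'
python3 -m crank '{"travel":[[0,-4,0],[0,-8,0],[2,-12,0],[4,-15.1,0],[5.2,-15.1,0]],"turn":[[0,0,-8],[0,0,-16],[0,0,-24],[0,0,-32],[0,0,-40]],"gripper":[1,1,1,1,1]}'
python3 -m crank '{"travel":[[0,0,0],[0,0,-1],[0,0,-2],[0,0,-3],[0,0,-3]],"turn":[[0,0,-7.9],[0,0,-7.9],[0,0,-7.9],[0,0,-7.9],[0,0,-7.9]],"gripper":[1,1,1,1,1]}'
python3 -m crank '{"travel":[[0,0,0],[0,0,0],[0,0,0],[0,0,0],[0,0,0]],"turn":[[0,0,0],[0,0,0],[0,0,0],[0,0,0],[0,0,0]],"gripper":[1,1,1,1,1]}'
python3 -c "
from h import *
snap('side','sd8');snap('scene','s8')
r=lambda x,w,h:cv2.resize(x,(w,h),interpolation=cv2.INTER_CUBIC)
a=cv2.imread('pics/s8.png')[170:320,280:400];b=cv2.imread('pics/sd8.png')[170:320,270:390]
cv2.imwrite('pics/c8.png',np.hstack([r(a,400,500),r(b,400,500)]))"
```

```text
clock: 27.15
position: [0.4928, 0.4271, 0.0092]
tool_rot: [-3.14, -0.002, -3.051]
force: [0.4, 0.4, 0.5]
grip_width: 0.0681
finger_force: 0.0
clock: 27.65
position: [0.4935, 0.4278, 0.0112]
tool_rot: [3.142, 0.0, -3.051]
force: [0.1, -1.4, 6.9]
grip_width: 0.0491
finger_force: 63.4
clock: 28.15
position: [0.4929, 0.427, 0.1619]
tool_rot: [-3.141, -0.001, -3.05]
force: [1.1, 0.9, -2.6]
grip_width: 0.049
finger_force: 63.6
clock: 28.65
position: [0.4277, 0.2756, 0.1602]
tool_rot: [-3.141, -0.0, 2.529]
force: [1.8, 0.1, -3.7]
grip_width: 0.0487
finger_force: 64.0
clock: 29.15
position: [0.4814, 0.1211, 0.16]
tool_rot: [-3.14, 0.001, 1.825]
force: [-0.1, 1.2, -3.8]
grip_width: 0.0492
finger_force: 64.1
clock: 29.65
position: [0.479, 0.126, 0.128]
tool_rot: [-3.138, -0.001, 1.701]
force: [-0.3, 0.1, -3.8]
grip_width: 0.0493
finger_force: 64.0
clock: 30.15
position: [0.4801, 0.126, 0.1297]
tool_rot: [-3.141, -0.001, 1.698]
force: [0.1, -0.1, -2.9]
grip_width: 0.049
finger_force: 64.0
```

View pics/c8.png

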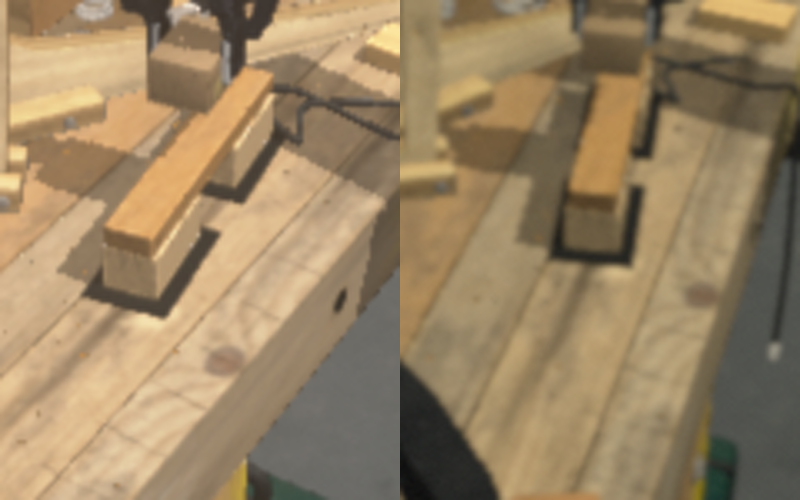

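The batten lies flush over both blocks, and the carton is held above its middle. Lower gently.

```bash
python3 -m crank '{"travel":[[0,0,-2],[0,0,-4],[0,0,-5],[0,0,-5.1],[0,0,-5.1]],"turn":[[0,0,0],[0,0,0],[0,0,0],[0,0,0],[0,0,0]],"gripper":[1,1,1,1,1]}'
python3 -m crank '{"travel":[[0,0,-0.1],[0,0,-0.2],[0,0,-0.3],[0,0,-0.35],[0,0,-0.35]],"turn":[[0,0,0],[0,0,0],[0,0,0],[0,0,0],[0,0,0]],"gripper":[1,1,1,1,1]}'
```

```text
clock: 30.75
position: [0.4801, 0.1263, 0.0789]
tool_rot: [-3.14, -0.002, 1.699]
force: [-0.2, -0.2, -2.4]
grip_width: 0.0487
finger_force: 64.0
clock: 31.25
position: [0.4802, 0.126, 0.0755]
tool_rot: [-3.141, -0.001, 1.698]
force: [-1.5, -1.3, 6.3]
grip_width: 0.0486
finger_force: 65.2
```

```bash
python3 -m crank '{"travel":[[0,0,0],[0,0,0],[0,0,0],[0,0,0],[0,0,0]],"turn":[[0,0,0],[0,0,0],[0,0,0],[0,0,0],[0,0,0]],"gripper":[0.2,0.2,0.2,0.2,0.2]}'
python3 -m crank '{"travel":[[0,0,2],[0,0,5],[0,0,9],[0,0,13],[-2,0,15]],"turn":[[0,0,0],[0,0,0],[0,0,0],[0,0,0],[0,0,0]],"gripper":[0.2,0.2,0.2,0.2,0.2]}'
python3 -m crank '{"travel":[[-2,4,2],[-4,8,4],[-4,13,4],[-4,18,4],[-4,18,4]],"turn":[[0,0,0],[0,0,0],[0,0,0],[0,0,0],[0,0,0]],"gripper":[0.2,0.2,0.2,0.2,0.2]}'
python3 -m crank '{"travel":[[0,4,0],[0,6,0],[0,6,0],[0,6,0],[0,6,0]],"turn":[[0,0,0],[0,0,0],[0,0,0],[0,0,0],[0,0,0]],"gripper":[0.2,0.2,0.2,0.2,0.2]}'
python3 -c "
from h import *
snap('side','sd9');snap('scene','s9')
r=lambda x,w,h:cv2.resize(x,(w,h),interpolation=cv2.INTER_CUBIC)
a=cv2.imread('pics/s9.png')[170:320,280:400];b=cv2.imread('pics/sd9.png')[170:320,270:390]
cv2.imwrite('pics/c9.png',np.hstack([r(a,400,500),r(b,400,500)]))"
```

```text
clock: 31.75
position: [0.48, 0.1261, 0.075]
tool_rot: [-3.14, -0.001, 1.698]
force: [-1.2, -0.4, 0.9]
grip_width: 0.0683
finger_force: 0.0
clock: 32.25
position: [0.4617, 0.1267, 0.2277]
tool_rot: [3.14, -0.003, 1.697]
force: [-0.6, 0.7, 0.1]
grip_width: 0.0681
finger_force: 0.0
clock: 32.75
position: [0.4176, 0.3128, 0.2655]
tool_rot: [-3.14, -0.005, 1.706]
force: [-0.5, -0.9, -0.1]
grip_width: 0.0684
finger_force: 0.0
clock: 33.25
position: [0.4202, 0.3652, 0.2649]
tool_rot: [-3.14, -0.001, 1.698]
force: [0.4, 1.3, -0.2]
grip_width: 0.0686
finger_force: 0.0
```

View pics/c9.png

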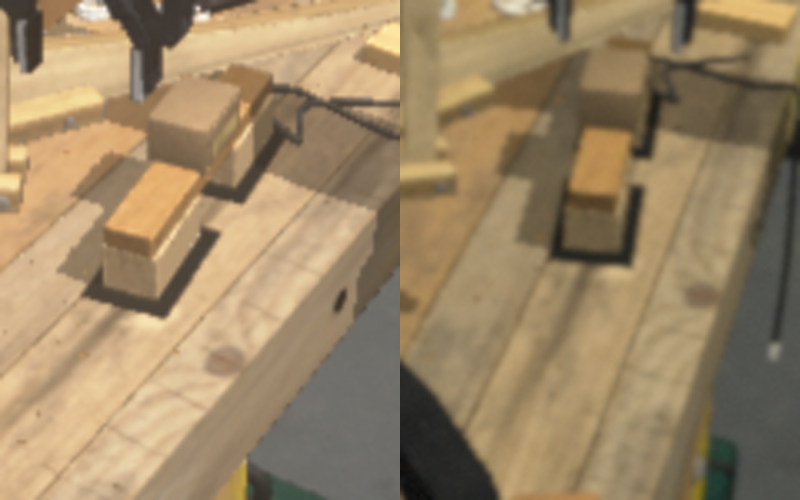

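```bash
python3 -c "
from h import *
S=lambda u:(280+u[0]/3.333,170+u[1]/3.333)
D=lambda u:(270+u[0]/3.333,170+u[1]/3.333)
print('batten end L',((onz('s9',S((105,235)),.064)+onz('s9',S((155,247)),.064))/2).round(4),((onz('sd9',D((568,190)),.064)*0)).round(1))
print('batten far end',((onz('s8',S((225,68)),.064)+onz('s8',S((273,76)),.064))/2).round(4),'expect .464,.250 / .496,.002')
P=np.array([onz('s9',S(u),.104)[:2] for u in[(178,80),(240,95),(211,138),(148,117)]]);print('carton',P.mean(0).round(4))
"
```

```text
batten end L [0.4562 0.2582 0.064 ] [0. 0. 0.]
batten far end [0.4939 0.0102 0.064 ] expect .464,.250 / .496,.002
carton [0.4758 0.1329]
```

```bash
python3 -c "
from h import *
S=lambda u:(280+u[0]/3.333,170+u[1]/3.333)
P=np.array([onz('s6',S(u),.044)[:2] for u in[(147,183),(201,195),(157,265),(103,250)]]);print('blockL by scene',P.mean(0).round(4))
# batten by colour in s8/sd8/s9: orange mask vs model silhouette
def model(n,c,a,L,W,z0,z1):
    y=np.array([np.cos(a),np.sin(a)]);x=np.array([y[1],-y[0]])
    pts=[proj(n,[*(np.array(c)+i*x*W/2+j*y*L/2),z]) for i in(-1,1) for j in(-1,1) for z in(z0,z1)]
    m=np.zeros((480*8,640*8),np.uint8);cv2.fillConvexPoly(m,cv2.convexHull((np.array(pts)*8+4).astype(np.int32)),1);return cv2.resize(m*255,(640,480),interpolation=cv2.INTER_AREA)/255.
from scipy.ndimage import shift
for n in('s8','sd8'):
    i=cv2.cvtColor(cv2.imread(f'pics/{n}.png'),cv2.COLOR_BGR2HSV).astype(int)
    r=proj(n,[.48,.126,.06]).astype(int)
    print(n,'hsv at batten',i[r[1]+8,r[0]-8],i[r[1],r[0]])
    w=(i[...,1]>110)&(i[...,0]<22)&(i[...,2]>80);M0=np.zeros((480,640),bool);M0[r[1]-45:r[1]+45,r[0]-45:r[0]+45]=1
    l=cv2.connectedComponents((w&M0).astype(np.uint8))[1];k=np.bincount(l[l>0]).argmax();A=(l==k).astype(float)
    best=min(((np.abs(model(n,(.48+dx,.126+dy),np.radians(97.3),.25,.04,.044,.064)-A).sum(),dx,dy) for dx in np.arange(-.012,.013,.002) for dy in np.arange(-.012,.013,.002)))
    print(n,A.sum(),best)
"
```

```text
blockL by scene [0.4678 0.2075]
s8 hsv at batten [ 16 133 225] [ 16 127 225]
s8 1010.0 (np.float64(151.6588235294118), np.float64(0.002), np.float64(-0.004))
sd8 hsv at batten [ 17 137 164] [ 18 137 179]
sd8 757.0 (np.float64(1544.992156862745), np.float64(-0.012), np.float64(-0.012))
```

Readings by hand and by silhouette disagree by a few mm in opposite directions, so I'll make one clean check with the wrist camera, using code only.

```bash
python3 -m crank '{"travel":[[0,-5,1],[0,-10,2],[2,-13,2],[4,-16,2],[5.8,-17.5,2]],"turn":[[0,0,0],[0,0,0],[0,0,0],[0,0,0],[0,0,0]],"gripper":[0,0,0,0,0]}'
python3 -m crank '{"travel":[[0,0,0],[0,0,0],[0,0,0],[0,0,0],[0,0,0]],"turn":[[0,0,0],[0,0,0],[0,0,0],[0,0,0],[0,0,0]],"gripper":[0,0,0,0,0]}'
cat > v.py <<'E'
from h import *
import os
if not os.path.exists('pics/w9.png'): snap('wrist','w9')
im=cv2.imread('pics/w9.png')
H=cv2.cvtColor(im,cv2.COLOR_BGR2HSV)
a=np.radians(97.3);y=np.array([np.cos(a),np.sin(a)]);x=np.array([y[1],-y[0]]);c0=np.array([.4802,.126])
def line(p0,d,z,s):
    out=[]
    for t in s:
        u=proj('w9',[*(p0+d*t),z]).astype(np.float32);out.append(cv2.getRectSubPix(im,(3,3),(float(u[0]),float(u[1]))).mean((0,1)))
    return np.array(out)
s=np.arange(-.15,.1501,.003)
L=line(c0,y,.064,s)
for t,v in zip(s,L):
    if abs(t)>.105 or .02<abs(t)<.06: print(round(t*1000),v.round().astype(int).tolist(),end='; ')
for j in(-.08,.08):
    print('\nacross',j);s2=np.arange(-.04,.0401,.002)
    for t,v in zip(s2,line(c0+y*j,x,.064,s2)): print(round(t*1000),v.round().astype(int).tolist(),end='; ')
for j in(0,):
    print('\ncarton across');s2=np.arange(-.04,.0401,.002)
    for t,v in zip(s2,line(c0,x,.104,s2)): print(round(t*1000),v.round().astype(int).tolist(),end='; ')
    print('\ncarton along');s2=np.arange(-.05,.0501,.002)
    for t,v in zip(s2,line(c0,y,.104,s2)): print(round(t*1000),v.round().astype(int).tolist(),end='; ')
E
python3 v.py
```

```text
clock: 33.85
position: [0.4792, 0.1873, 0.2853]
tool_rot: [-3.141, 0.0, 1.694]
force: [-0.4, 1.1, 0.5]
grip_width: 0.0853
finger_force: 0.0
clock: 34.35
position: [0.4776, 0.1916, 0.2851]
tool_rot: [-3.14, -0.001, 1.699]
force: [-0.5, 0.2, -0.3]
grip_width: 0.0851
finger_force: 0.0
-150 [92, 112, 126]; -147 [80, 90, 97]; -144 [65, 69, 71]; -141 [59, 66, 71]; -138 [79, 97, 110]; -135 [89, 110, 126]; -132 [91, 113, 128]; -129 [91, 113, 129]; -126 [91, 117, 137]; -123 [100, 145, 183]; -120 [104, 158, 205]; -117 [110, 169, 218]; -114 [112, 173, 222]; -111 [110, 169, 219]; -108 [107, 166, 215]; -60 [113, 170, 218]; -57 [115, 161, 197]; -54 [117, 155, 182]; -51 [115, 151, 178]; -48 [116, 153, 180]; -45 [115, 151, 179]; -42 [116, 152, 180]; -39 [117, 154, 182]; -36 [118, 155, 184]; -33 [120, 157, 186]; -30 [121, 158, 187]; -27 [117, 154, 182]; -24 [120, 157, 185]; -21 [119, 156, 184]; 21 [85, 112, 133]; 24 [67, 87, 103]; 27 [61, 80, 94]; 30 [57, 75, 89]; 33 [68, 95, 117]; 36 [103, 160, 207]; 39 [108, 169, 219]; 42 [113, 174, 223]; 45 [114, 175, 224]; 48 [109, 169, 217]; 51 [110, 169, 218]; 
[... 3137 characters left out ...]
16, 152, 180]; -18 [117, 153, 181]; -16 [118, 154, 183]; -14 [119, 155, 185]; -12 [120, 157, 187]; -10 [120, 157, 186]; -8 [118, 155, 183]; -6 [119, 155, 183]; -4 [120, 157, 185]; -2 [119, 155, 184]; 0 [121, 158, 187]; 2 [123, 162, 191]; 4 [121, 159, 188]; 6 [122, 159, 189]; 8 [123, 160, 190]; 10 [121, 157, 186]; 12 [122, 160, 189]; 14 [124, 162, 193]; 16 [122, 159, 189]; 18 [120, 156, 185]; 20 [124, 162, 191]; 22 [125, 164, 193]; 24 [125, 163, 193]; 26 [127, 166, 197]; 28 [128, 167, 197]; 30 [122, 159, 188]; 32 [118, 155, 183]; 34 [100, 131, 155]; 36 [74, 97, 114]; 38 [66, 87, 102]; 40 [61, 80, 95]; 42 [58, 77, 91]; 44 [56, 74, 87]; 46 [73, 105, 131]; 48 [101, 156, 201]; 50 [108, 168, 218];
```

```bash
python3 -c "
from workcell import bot
print(bot.job_done())"
```

```text
the job is handed in; nothing more can be done
None
```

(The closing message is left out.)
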